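# Feel out the rough guide roller

### The job

Three guide rollers stand in the checking bar and one of them has a rough, dragging bearing. Before moving any unit, turn each roller by hand where it stands, about a quarter turn, and feel how hard it turns; then lift out the one that drags and set it, still held and without forcing it, fully home in the pocket of the return block, and let go. Leave the two sound units in their pockets, do not push or jam anything hard, and do not disturb the other things on the bench.

Things in the scene. Friction and masses are not known exactly. Their poses are not given: they have to be found in the camera images.
- unit_1: Loose guide-roller unit, about 0.5 kg, one of three alike. Square dark-steel foot 50 x 50 x 14 mm; on it a steel roller, 44 mm diameter, its straight side 22 to 56 mm above the underside, turning endlessly about the vertical axis (the unit can be lifted by it); fixed 14 mm stud end up to 64 mm. Origin: centre of the foot's underside; x, y square to the foot, z up.
- unit_2: Loose guide-roller unit, about 0.5 kg, one of three alike. Square dark-steel foot 50 x 50 x 14 mm; on it a steel roller, 44 mm diameter, its straight side 22 to 56 mm above the underside, turning endlessly about the vertical axis (the unit can be lifted by it); fixed 14 mm stud end up to 64 mm. Origin: centre of the foot's underside; x, y square to the foot, z up.
- unit_3: Loose guide-roller unit, about 0.5 kg, one of three alike. Square dark-steel foot 50 x 50 x 14 mm; on it a steel roller, 44 mm diameter, its straight side 22 to 56 mm above the underside, turning endlessly about the vertical axis (the unit can be lifted by it); fixed 14 mm stud end up to 64 mm. Origin: centre of the foot's underside; x, y square to the foot, z up.
- roller_1: the turning steel roller of unit_1; origin on its axis at its underside, 22 mm above the unit's underside; it turns with the roller. A hidden sprung washer rubs under every roller; which is rough is drawn by lot. Any sound one turns at under 0.03 N m, the rough one at 0.25 to 0.4 N m either way at 0.5 rad/s or more, less when slower; much of it is still felt when held just after a turn.
- nipple_1 (a point): brass grease nipple, 6 mm wide, on top of unit_1's roller, 14.5 mm off its axis, 59 mm above the underside; goes round with the roller and shows its turn; starts at any angle
- roller_2: the turning steel roller of unit_2; origin on its axis at its underside, 22 mm above the unit's underside; it turns with the roller. 
- nipple_2 (a point): brass grease nipple, 6 mm wide, on top of unit_2's roller, 14.5 mm off its axis, 59 mm above the underside; goes round with the roller and shows its turn; starts at any angle
- roller_3: the turning steel roller of unit_3; origin on its axis at its underside, 22 mm above the unit's underside; it turns with the roller. 
- nipple_3 (a point): brass grease nipple, 6 mm wide, on top of unit_3's roller, 14.5 mm off its axis, 59 mm above the underside; goes round with the roller and shows its turn; starts at any angle
- bar: fixed aluminium checking bar 78 x 290 x 20 mm, long along its y; origin at the centre of its underside on the table. Three square pockets 54 x 54 mm, 10 mm deep (floor 10 mm above the table), at y = -95, 0 and +95 mm, sides square to the bar; each holds the foot of one unit with 2 mm of play on every side, so that the foot cannot turn with the roller (a few degrees of play)
- block: fixed dark-steel return block 78 x 78 x 20 mm; origin at the centre of its underside on the table, x and y square to its sides. One empty square pocket like the bar's in its middle: 54 x 54 mm, 10 mm deep, mouth 20 mm and floor 10 mm above the table, rim chamfered 2 mm; a foot enters in any of its four quarter-turns, with 2 mm of play on every side
- spray_can: bystander: aluminium spray can, 60 mm diameter, 170 mm high, standing beyond the bar; origin under its centre
- magnet: bystander: square welding magnet 70 x 70 x 20 mm with red plates, lying beyond the bar; origin under its centre
- hammer: bystander: hammer lying to the right of the block, along x
- wrench: bystander: wrench lying beyond the block, along y
- screwdriver: bystander: screwdriver lying just before the bar, along it
- grinder: bystander: angle grinder about 275 mm long and 110 mm wide, lying to the left of the bar, along x
- bracket: bystander: white angle bracket 60 x 100 x 65 mm at the back of the table
Not all that is in view belongs to the job. What is shaped like the unit_3 but orange is not meant.

How it is judged:
By the outcome, as a careful person would: the job done as asked, in the order asked, and still so for the second after the job is handed in, with the robot touching nothing.
It also fails if it takes over 69 s, if anything falls off the work surface, if the arm or the gripper's body presses on something with over 40 N, if the wrist force passes 120 N, or if a joint passes its speed limit or range.

### The arm

A 7-joint arm with a two-finger parallel gripper is mounted at the origin on the work surface. World frame = base frame: x ahead of the robot, y to its left, z up, the work surface at z = 0. Lengths are in m, angles in rad, forces in N, time in s.
With the tool pointing down it reaches from about 0.4 to 0.875 m from the base axis. Payload 19.3 kg.
Tool frame: the origin (TCP) lies on the mounting face of the last link; the fingertips stand 173 mm ahead of it and the grasp point (between the pads) lies 155 mm ahead of it; z points along the fingers, y is the line along which they close (so a half turn about z gives the same grasp; the last joint's range is limited). The gripper opens to 85 mm and grips with 20 to 120 N. Pads are 22 mm wide; open, the fingers measure 114 mm over their backs; the gripper's body (76 mm by 85 mm) begins 54 mm behind the grasp point. The pads swing forward as they close: fully open they stand 13 mm farther back than shut.
Start: joints at [-1.219, 0.521, -0.036, 1.599, 0.021, 1.021, -0.113], TCP at [0.256, 0.57, 0.405] pointing down, gripper open.
Joint ranges: [-2.91, 2.91], [-0.3, 2.13], [-1.5, 1.42], [0.17, 2.43], [-1.26, 4.41], [0.16, 1.93], [-2.52, 2.52]. Speed limits (rad/s): [1.89, 1.89, 2.39, 2.39, 3.01, 3.01, 3.01].

### API

Orientations are given as a unit quaternion [x, y, z, w].
In Python, from cell import env, snapshot, search_frame, regions_of, mark_of gives the robot as it stands.
- The arm moves only by the shell command python3 -m jog 'ROWS'. ROWS is a JSON object of lists of equal length, an entry for each row: "travel": the shift along the tool's x, y, z in m, a list of three; "delta_rot": the turn, a rotation vector about the tool's x, y, z in rad, a list of three; "jaw": the opening, from 0 (shut) to 1 (fully open). In form: {"travel": [[dx, dy, dz], ...], "delta_rot": [[rx, ry, rz], ...], "jaw": [jaw, ...]}. A call has 1 to 12 rows; each row shifts and turns the commanded pose from where the row before left it, along the tool's axes as they then stand; what a row does not reach is not made up. A row lasts 1/10 s, in which the tool goes at most 50 mm and 8.59 degrees, less where a joint would pass 70% of its speed; a pose out of reach is approached as far as the arm can. A call with a gripper value outside its range is refused whole. The fingers move at their own pace and stop on an object; the grip force is fixed at half the most. Time passes only in rows, so rows that do not move let the fingers close. It gives the time, the measured TCP pose, the force, the opening and the grip force at its end, in the units of the state.
- env.get_state(): the state, without advancing time (a new reading comes with each control period).
- snapshot(name): name is "side" or "top" or "wrist"; returns a dict with "frame" (400x640x3 uint8, red, green, blue), "range_z" (400x640 float32, m along the optical axis (not along the pixel's ray), 0 where there is no reading), "mtx" (3x3 intrinsics, pixels), "T" (4x4, takes a point from camera to world coordinates); the wrist camera has in their place "T_tool_cam" (4x4, takes a point from camera to tool coordinates, whose origin is the TCP and whose axes are the flange's). Camera axes: x right, y down, z forward; pixel columns grow to the right and rows downward; lengths in m; the calibration is good to about 2 mm. A picture is of the moment at which its call begins: read the wrist's pose just before it.
- env.close_job(): hands the job in; it is judged then, once.
Trained networks look in a picture, given as the dict that the camera call returned (one of the last four; its "shot" number tells which), for a name from the list of things; names that differ only in an ending like _2 or _b are one class to them, and where a whole thing is asked for, a point or a joint stands for the part that bears it (a point fixed in the world has none). Each returns a list of dicts, best first, with "conf" (0 to 1); they miss things now and then, are a little off and sometimes report something else, mostly with a low value. They report only what shows in the picture. A call takes as long as a camera call. They do not tell look-alikes from the thing itself.
- search_frame(label, picture): "centre" ([x, y, z] in m, in the coordinates of the camera as it stood for that picture, good to about 4 mm: the middle of the surface that is visible of it).
- regions_of(label, picture): "region" (400x640 bool, what is visible of it).
- mark_of(label, picture): "centre" ([x, y, z] in m, in the coordinates of the camera as it stood for that picture, good to about 4 mm: a listed point, or the origin of a listed thing).
The state is a dict: "time": time; "joint_positions": joint angles; "joint_velocities": joint speeds; "tau": joint torques, N m; "tcp_pos": TCP position; "tool_rot": TCP orientation; "contact_force": force on the tool from outside, world axes, zero at the start; "moment": the same for the moment, N m; "width": finger opening in m; "finger_force": force on a finger pad.
Only numpy, scipy, OpenCV 4.12 (cv2) and the standard library are available. Lean on these libraries where they do the work, as an engineer would, in place of code of your own. Each camera call takes 0.05 s, during which the arm holds its last target. There are 200 camera calls.

## Working session

There is one attempt and no reset: what is moved stays moved. The work goes in short steps, Python scripts to look and compute and a shell command to move; the robot and the scene stay as the last step left them, time stands still between calls to the robot, and variables do not carry over. Pictures are saved under pics/ and viewed, at most 10 in all, crops included, and the job is handed in when it is done.

```bash
ls; mkdir -p pics; cat > h.py <<'E'
from cell import env, snapshot, search_frame, regions_of, mark_of
import numpy as np, cv2
from scipy.spatial.transform import Rotation as R
def Tw(p,s=None):
    if "T" in p: return np.array(p["T"])
    M=np.eye(4); M[:3,:3]=R.from_quat(s["tool_rot"]).as_matrix(); M[:3,3]=s["tcp_pos"]
    return M@np.array(p["T_tool_cam"])
def w(T,c): return (T@np.r_[c,1])[:3]
def save(p,n): cv2.imwrite("pics/"+n,p["frame"][:,:,::-1])
E
python3 - <<'E'
from h import *
s=env.get_state(); print(s)
for n in ("top","side"):
    p=snapshot(n); save(p,n+"0.png"); T=Tw(p)
    for l in ("unit_1","nipple_1","bar","block","spray_can","magnet","screwdriver","grinder"):
        print(n,l,[(np.round(w(T,d["centre"]),3).tolist(),round(d["conf"],2)) for d in mark_of(l,p)])
E
```

```text
pics
{'time': 0.0, 'joint_positions': array([-1.21920327,  0.5220296 , -0.03632432,  1.60001055,  0.02121791,
        1.02108751, -0.11281213]), 'joint_velocities': array([ 0.00199429,  0.00051859, -0.00016408, -0.00102656,  0.00146808,
        0.00196684, -0.00023704]), 'tau': array([-1.20758928e-04, -9.27100396e+01,  1.98000446e+00, -3.69920218e+01,
        1.78606447e-02,  8.35432496e-03, -3.20570621e-05]), 'tcp_pos': array([0.25584016, 0.57008376, 0.40411503]), 'tool_rot': array([ 2.09344120e-01,  9.77841863e-01, -5.70270755e-04, -7.16384409e-05]), 'contact_force': array([ 0.94962396, -0.20927268, -1.02151355]), 'moment': array([0.0619488 , 0.04235123, 0.04086345]), 'finger_force': 0.0, 'width': 0.08554078227758015}
top unit_1 [([0.513, 0.305, 0.001], 0.85), ([0.519, -0.023, 0.012], 0.75), ([0.488, 0.167, 0.008], 0.67), ([0.375, 0.24, 0.002], 0.66), ([0.502, 0.069, 0.011], 0.58)]
top nipple_1 [([0.51, 0.29, 0.06], 0.74), ([0.501, 0.058, 0.072], 0.67), ([0.491, 0.146, 0.07], 0.64), ([0.359, 0.244, 0.059], 0.53), ([0.526, -0.036, 0.072], 0.47)]
top bar [([0.508, 0.072, 0.0], 0.98),
[... 413 characters left out ...]
.013], 0.76), ([0.517, -0.028, 0.009], 0.62), ([0.511, 0.309, 0.001], 0.56)]
side nipple_1 [([0.518, 0.286, 0.063], 0.73), ([0.524, -0.031, 0.07], 0.7), ([0.495, 0.058, 0.065], 0.66), ([0.486, 0.153, 0.069], 0.65), ([0.364, 0.243, 0.061], 0.51)]
side bar [([0.505, 0.072, 0.004], 0.85), ([0.515, -0.023, 0.029], 0.16)]
side block [([0.558, -0.385, 0.003], 0.69), ([0.527, -0.249, 0.0], 0.6), ([0.556, 0.46, -0.001], 0.31)]
side spray_can [([0.618, 0.195, 0.001], 0.92)]
side magnet [([0.627, 0.056, 0.0], 0.84)]
side screwdriver [([0.418, 0.055, 0.001], 0.78), ([0.645, -0.209, -0.002], 0.75), ([0.492, 0.162, 0.01], 0.16)]
side grinder [([0.556, 0.459, -0.002], 0.87), ([0.505, 0.072, 0.003], 0.36)]
```

View pics/top0.png

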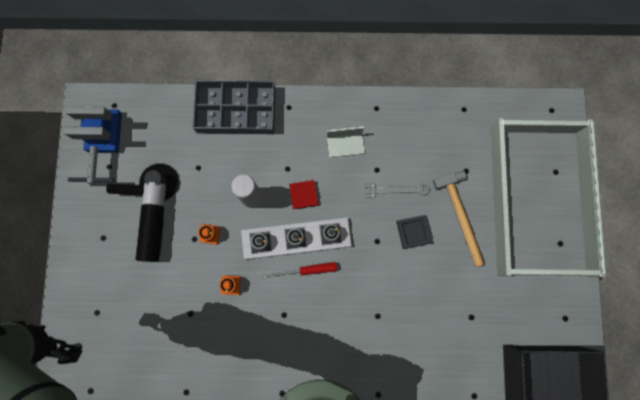

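```bash
python3 - <<'E'
from h import *
p=snapshot("top"); T=Tw(p)
print(np.round(T,3), p["mtx"])
z=p["range_z"]; v,u=np.mgrid[:400,:640]; K=p["mtx"]
P=np.stack([(u-K[0,2])*z/K[0,0],(v-K[1,2])*z/K[1,1],z],-1)@T[:3,:3].T+T[:3,3]
P[z==0]=np.nan
# bar and block yaw from points at height ~20mm
for n,(cx,cy),r in (("bar",(.507,.072),(.07,.17)),("block",(.525,-.249),(.06,.06))):
    m=(abs(P[...,2]-.02)<.004)&(abs(P[...,0]-cx)<r[0])&(abs(P[...,1]-cy)<r[1])
    q=P[m][:,:2]; rr=cv2.minAreaRect((q*1000).astype(np.float32)); print(n,m.sum(),rr)
    g=regions_of(n,p)
    if g:
        for d in g[:2]:
            q=P[d["region"]]; q=q[abs(q[:,2]-.02)<.005][:,:2]
            if len(q)>5: print(" reg",d["conf"],cv2.minAreaRect((q*1000).astype(np.float32)))
for c in ((.515,-.025),(.505,.072),(.492,.165)):
    m=(P[...,2]>.055)&(P[...,2]<.08)&(np.hypot(P[...,0]-c[0],P[...,1]-c[1])<.035)
    q=P[m]; print(c,m.sum(),cv2.minEnclosingCircle((q[:,:2]*1000).astype(np.float32)),np.median(q[:,2]))
E
```

```text
[[ 1.200e-02 -9.860e-01  1.660e-01  3.720e-01]
 [-1.000e+00 -1.200e-02  3.000e-03  0.000e+00]
 [-1.000e-03 -1.660e-01 -9.860e-01  1.393e+00]
 [ 0.000e+00  0.000e+00  0.000e+00  1.000e+00]] [[509.75481532   0.         320.63451024]
 [  0.         509.75481532 201.82435317]
 [  0.           0.           1.        ]]
bar 1748 ((485.59649658203125, 68.54753875732422), (116.4603500366211, 290.5540771484375), 7.14800500869751)
 reg 0.63 ((504.3783264160156, 70.98986053466797), (78.78857421875, 290.38665771484375), 7.517384052276611)
block 372 ((526.2974853515625, -249.54953002929688), (77.85501098632812, 79.49449920654297), 11.926438331604004)
 reg 0.6 ((526.2066650390625, -249.52978515625), (77.9792251586914, 79.52890014648438), 12.038719177246094)
(0.515, -0.025) 218 ((516.235107421875, -23.272056579589844), 21.60000991821289) 0.0674534804862098
(0.505, 0.072) 222 ((504.09222412109375, 71.07728576660156), 22.207157135009766) 0.06708943991720928
(0.492, 0.165) 220 ((491.5303955078125, 165.27203369140625), 22.301084518432617) 0.0672615897283475
```

```bash
cat >> h.py <<'E'
def go(x,y,z=None,yaw=None):
    """travel in tool axes to TCP x,y,z and tool-z turn to put tool y line at yaw deg"""
    s=env.get_state(); M=R.from_quat(s["tool_rot"]).as_matrix(); p=s["tcp_pos"]
    d=np.array([x,y,p[2] if z is None else z])-p
    cy=np.degrees(np.arctan2(M[1,1],M[0,1]))
    print("t",round(s["time"],2),"pos",np.round(p,4),"yawY",round(cy,2),"tilt",np.round(M[:2,2],4),"travel",np.round(M.T@d,4),
      "rz",None if yaw is None else round(np.radians((cy-yaw+180)%360-180),4),"j",np.round(s["joint_positions"],2))
E
python3 -m jog '{"travel":[[-0.032,-0.023,0.009],[-0.032,-0.023,0.009],[-0.032,-0.023,0.009],[-0.032,-0.023,0.009],[-0.032,-0.023,0.009],[-0.032,-0.023,0.009],[-0.032,-0.023,0.009],[-0.032,-0.023,0.009],[-0.032,-0.023,0.009],[-0.032,-0.023,0.009],[-0.032,-0.023,0.009],[-0.03,-0.02,0.005]],"delta_rot":[[0,0,0],[0,0,0],[0,0,0],[0,0,0.1],[0,0,0],[0,0,0],[0,0,0],[0,0,0],[0,0,0],[0,0,0],[0,0,0],[0,0,0]],"jaw":[1,1,1,1,1,1,1,1,1,1,1,1]}'
python3 -c "
from h import *
go(.4915,.165,.30,7.5)"
```

```text
time: 2.25
tcp_pos: [0.4654, 0.1486, 0.3003]
tool_rot: [0.258, 0.966, -0.0, -0.0]
contact_force: [0.8, 0.8, 0.8]
width: 0.0856
finger_force: 0.0
t 2.25 pos [0.4654 0.1486 0.3003] yawY 60.08 tilt [-0.0002 -0.0002] travel [-0.0144  0.0273  0.0003] rz 0.9177 j [-0.45  0.46  0.03  2.05 -0.02  0.63  0.64]
```

```bash
python3 -m jog '{"travel":[[-0.0144,0.0273,0],[0,0,0],[0,0,0],[0,0,0],[0,0,0],[0,0,0],[0,0,0],[0,0,0],[0,0,0]],"delta_rot":[[0,0,0],[0,0,0.131],[0,0,0.131],[0,0,0.131],[0,0,0.131],[0,0,0.131],[0,0,0.131],[0,0,0.131],[0,0,0]],"jaw":[1,1,1,1,1,1,1,1,1]}'
cat >> h.py <<'E'
def wrist(name,c,labels=()):
    s=env.get_state(); p=snapshot("wrist"); save(p,name); T=Tw(p,s); K=p["mtx"]; z=p["range_z"]
    v,u=np.mgrid[:400,:640]
    P=np.stack([(u-K[0,2])*z/K[0,0],(v-K[1,2])*z/K[1,1],z],-1)@T[:3,:3].T+T[:3,3]
    P[z==0]=np.nan
    m=(P[...,2]>.058)&(P[...,2]<.08)&(np.hypot(P[...,0]-c[0],P[...,1]-c[1])<.04)
    q=P[m]
    if len(q)>9: print("roller",m.sum(),cv2.minEnclosingCircle((q[:,:2]*1000).astype(np.float32)),np.median(q[:,2]))
    for l in labels: print(l,[(np.round(w(T,d["centre"]),4).tolist(),round(d["conf"],2)) for d in mark_of(l,p)])
    return p,P,T
E
python3 -c "
from h import *
go(.4915,.165,.204,7.5)
wrist('w1.png',(.4915,.165),('unit_1','nipple_1'))"
```

```text
time: 3.15
tcp_pos: [0.491, 0.1671, 0.3007]
tool_rot: [0.66, 0.752, -0.0, 0.0]
contact_force: [0.5, 1.0, -0.0]
width: 0.0855
finger_force: 0.0
t 3.15 pos [0.491  0.1671 0.3007] yawY 7.44 tilt [ 0.0001 -0.0002] travel [-0.0021  0.0002  0.0967] rz -0.001 j [-0.65  0.52  0.28  1.98 -0.23  0.67 -0.1 ]
roller 3736 ((492.7380065917969, 165.479248046875), 22.240310668945312) 0.0670014382040127
unit_1 [([0.4911, 0.1708, 0.0116], 0.97), ([0.3805, 0.2471, 0.0019], 0.76), ([0.5077, 0.0716, 0.0078], 0.65)]
nipple_1 [([0.5017, 0.0593, 0.0665], 0.92), ([0.3627, 0.2443, 0.0622], 0.92), ([0.494, 0.1486, 0.0688], 0.76), ([0.5069, 0.0699, 0.0124], 0.5)]
```

View pics/w1.png

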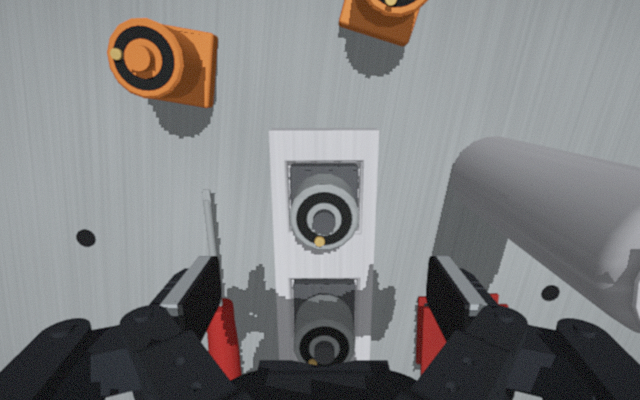

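```bash
python3 -m jog '{"travel":[[-0.0017,0.001,0.02],[0,0,0.02],[0,0,0.02],[0,0,0.02],[0,0,0.0165],[0,0,0],[0,0,0],[0,0,0],[0,0,0],[0,0,0],[0,0,0]],"delta_rot":[[0,0,0],[0,0,0],[0,0,0],[0,0,0],[0,0,0],[0,0,0],[0,0,0],[0,0,0],[0,0,0],[0,0,0],[0,0,0]],"jaw":[0.85,0.85,0.85,0.85,0.85,0.4,0.4,0.4,0.4,0.4,0.4]}'
cat >> h.py <<'E'
def st():
    s=env.get_state(); M=R.from_quat(s["tool_rot"]).as_matrix()
    print("t",round(s["time"],2),"pos",np.round(s["tcp_pos"],4),"yawY",round(np.degrees(np.arctan2(M[1,1],M[0,1])),2),"F",np.round(s["contact_force"],2),"M",np.round(s["moment"],3),"Mtool",np.round(M.T@s["moment"],3),"tau6",np.round(s["tau"][6],4),"w",round(s["width"],4),"ff",s["finger_force"])
E
python3 -c "
from h import *
st()"
```

```text
time: 4.4
tcp_pos: [0.4925, 0.1654, 0.2049]
tool_rot: [0.659, 0.752, 0.0, 0.0]
contact_force: [-1.9, -0.3, 7.6]
width: 0.0425
finger_force: 62.1
t 4.4 pos [0.4925 0.1654 0.2049] yawY 7.57 F [-1.91 -0.29  7.59] M [-0.147  0.497  0.009] Mtool [ 0.512 -0.08  -0.009] tau6 0.0028 w 0.0425 ff 62.0555055141449
```

```bash
python3 -m jog '{"travel":[[0,0,0],[0,0,0],[0,0,0],[0,0,0],[0,0,0],[0,0,0]],"delta_rot":[[0,0,-0.131],[0,0,-0.131],[0,0,-0.131],[0,0,-0.131],[0,0,-0.131],[0,0,-0.131]],"jaw":[0.4,0.4,0.4,0.4,0.4,0.4]}' >/dev/null; python3 -c "
from h import *
st()"
python3 -m jog '{"travel":[[0,0,0],[0,0,0],[0,0,0],[0,0,0],[0,0,0],[0,0,0]],"delta_rot":[[0,0,-0.131],[0,0,-0.131],[0,0,-0.131],[0,0,-0.131],[0,0,-0.131],[0,0,-0.131]],"jaw":[0.4,0.4,0.4,0.4,0.4,0.4]}' >/dev/null; python3 -c "
from h import *
st(); snapshot('wrist'); st()"
```

```text
t 5.0 pos [0.4926 0.1655 0.2049] yawY 52.9 F [-1.57 -0.39  5.02] M [ 0.016  0.378 -0.259] Mtool [0.215 0.311 0.259] tau6 -2.6745 w 0.0428 ff 62.06051588058472
t 5.6 pos [0.4925 0.1656 0.2049] yawY 97.94 F [-3.47  1.09  5.95] M [ 0.219  0.616 -0.225] Mtool [-0.302  0.58   0.226] tau6 -2.8186 w 0.0425 ff 62.063355445861816
t 5.65 pos [0.4925 0.1655 0.2048] yawY 98.47 F [-1.19 -0.27  7.88] M [0.086 0.19  0.219] Mtool [-0.114  0.175 -0.219] tau6 -2.6731 w 0.0422 ff 62.192848920822144
```

```bash
python3 -m jog '{"travel":[[0,0,0],[0,0,0]],"delta_rot":[[0,0,0],[0,0,0]],"jaw":[0.4,0.4]}' >/dev/null; python3 -c "
from h import *
st()"
python3 -m jog '{"travel":[[0,0,0],[0,0,0],[0,0,0],[0,0,-0.02],[0,0,-0.04],[0,0,-0.04]],"delta_rot":[[0,0,0],[0,0,0],[0,0,0],[0,0,0],[0,0,0],[0,0,0]],"jaw":[0.7,0.7,0.7,0.7,0.7,0.7]}' ; python3 -c "
from h import *
st();go(.504,.0712,.30,7.5)
wrist('w2.png',(.5045,.0713),('nipple_1',))"
```

```text
t 5.85 pos [0.4927 0.1654 0.2048] yawY 97.64 F [-0.33  0.44  6.13] M [0.021 0.112 0.147] Mtool [-0.036  0.109 -0.147] tau6 -0.0735 w 0.0422 ff 62.1818733215332
time: 6.45
tcp_pos: [0.492, 0.1652, 0.305]
tool_rot: [-0.067, 0.998, -0.0, -0.001]
contact_force: [0.7, -0.1, 0.0]
width: 0.0599
finger_force: 0.0
t 6.45 pos [0.492  0.1652 0.305 ] yawY 97.64 F [ 0.72 -0.07  0.03] M [-0.023  0.029  0.047] Mtool [ 0.019  0.031 -0.047] tau6 -0.8613 w 0.0599 ff 0.0
t 6.45 pos [0.492  0.1652 0.305 ] yawY 97.64 tilt [-0.0016 -0.0005] travel [ 0.0006 -0.0948  0.0051] rz 1.5733 j [-0.25  0.5  -0.26  1.96  0.19  0.71  1.09]
roller 3762 ((504.7193603515625, 71.25350952148438), 22.412111282348633) 0.06701214382525247
nipple_1 [([0.5074, 0.1627, 0.0714], 0.8), ([0.3614, 0.2459, 0.0622], 0.64), ([0.5119, 0.2968, 0.0602], 0.63)]
```

```bash
python3 -m jog '{"travel":[[0,-0.032,0],[0,-0.032,0],[0,-0.0308,0.01],[0,0,0.03],[0,0,0.03],[0,0,0.03],[0,0,0],[0,0,0],[0,0,0],[0,0,0],[0,0,0]],"delta_rot":[[0,0,0],[0,0,0],[0,0,0],[0,0,0],[0,0,0],[0,0,0],[0,0,0],[0,0,0],[0,0,0],[0,0,0],[0,0,0]],"jaw":[0.8,0.8,0.8,0.8,0.8,0.8,0.8,0.4,0.4,0.4,0.4]}'; python3 -c "
from h import *
st()"
python3 -m jog '{"travel":[[0,0,0],[0,0,0],[0,0,0],[0,0,0],[0,0,0],[0,0,0]],"delta_rot":[[0,0,0.131],[0,0,0.131],[0,0,0.131],[0,0,0.131],[0,0,0.131],[0,0,0.131]],"jaw":[0.4,0.4,0.4,0.4,0.4,0.4]}' >/dev/null; python3 -c "
from h import *
st()"
python3 -m jog '{"travel":[[0,0,0],[0,0,0],[0,0,0],[0,0,0],[0,0,0],[0,0,0]],"delta_rot":[[0,0,0.131],[0,0,0.131],[0,0,0.131],[0,0,0.131],[0,0,0.131],[0,0,0.131]],"jaw":[0.4,0.4,0.4,0.4,0.4,0.4]}' >/dev/null; python3 -c "
from h import *
st(); snapshot('wrist'); st()"
python3 -m jog '{"travel":[[0,0,0],[0,0,0]],"delta_rot":[[0,0,0],[0,0,0]],"jaw":[0.4,0.4]}' >/dev/null; python3 -c "
from h import *
st()"
```

```text
time: 7.65
tcp_pos: [0.5051, 0.0715, 0.2056]
tool_rot: [-0.067, 0.998, 0.0, 0.001]
contact_force: [-3.9, 1.5, 11.2]
width: 0.0428
finger_force: 61.4
t 7.65 pos [0.5051 0.0715 0.2056] yawY 97.63 F [-3.86  1.5  11.16] M [0.337 0.832 0.021] Mtool [-0.445  0.78  -0.02 ] tau6 0.0167 w 0.0428 ff 61.376023292541504
t 8.25 pos [0.505  0.0707 0.2056] yawY 52.25 F [-5.47 -5.59 12.26] M [-1.191  1.203  0.021] Mtool [ 1.678  0.222 -0.022] tau6 2.8718 w 0.0426 ff 61.73941612243652
t 8.85 pos [0.5045 0.0703 0.2055] yawY 7.18 F [-10.51  -9.05  19.21] M [-1.835  2.274  0.021] Mtool [ 2.485 -1.537 -0.02 ] tau6 2.8428 w 0.0424 ff 62.557475566864014
t 8.9 pos [0.5044 0.0703 0.2055] yawY 6.67 F [-9.13 -8.16 22.55] M [-1.927  1.995 -0.002] Mtool [ 2.205 -1.682  0.003] tau6 2.2627 w 0.0427 ff 62.817217111587524
t 9.1 pos [0.5045 0.0703 0.2056] yawY 7.5 F [-9.44 -8.49 20.74] M [-1.775  1.995  0.002] Mtool [ 2.210e+00 -1.499e+00 -1.000e-03] tau6 -0.0739 w 0.0428 ff 62.839847803115845
```

```bash
python3 -m jog '{"travel":[[0,0,0],[0,0,0],[0,0,0],[0,0,-0.02],[0,0,-0.04],[0,0,-0.04]],"delta_rot":[[0,0,0],[0,0,0],[0,0,0],[0,0,0],[0,0,0],[0,0,0]],"jaw":[0.7,0.7,0.7,0.7,0.7,0.7]}' ; python3 -c "
from h import *
st();go(.5165,-.0231,.205,7.5)
wrist('w3.png',(.5165,-.0231),('nipple_1','unit_1'))"
```

```text
time: 9.7
tcp_pos: [0.5046, 0.0712, 0.3052]
tool_rot: [0.659, 0.752, -0.001, -0.0]
contact_force: [0.2, 0.8, 1.3]
width: 0.0599
finger_force: 0.0
t 9.7 pos [0.5046 0.0712 0.3052] yawY 7.55 F [0.25 0.85 1.33] M [ 0.048 -0.001  0.012] Mtool [-0.008  0.047 -0.012] tau6 0.8968 w 0.0599 ff 0.0
t 9.7 pos [0.5046 0.0712 0.3052] yawY 7.55 tilt [-0.0012 -0.0003] travel [-0.0951 -0.0005  0.1002] rz 0.001 j [-0.48  0.5   0.29  2.   -0.23  0.67  0.09]
roller 2799 ((517.8173217773438, -22.80975341796875), 22.39494514465332) 0.06685909135412857
nipple_1 [([0.5092, 0.165, 0.0708], 0.94), ([0.4947, 0.0804, 0.0654], 0.89), ([0.5266, -0.0373, 0.0695], 0.69)]
unit_1 [([0.5169, -0.0175, 0.0097], 0.88), ([0.4913, 0.171, 0.0139], 0.81), ([0.5078, 0.0742, 0.0096], 0.7)]
```

```bash
python3 -m jog '{"travel":[[-0.032,0,0],[-0.032,0,0],[-0.031,0,0.01],[0,0,0.03],[0,0,0.03],[0,0,0.03],[0,0,0],[0,0,0],[0,0,0],[0,0,0],[0,0,0]],"delta_rot":[[0,0,0],[0,0,0],[0,0,0],[0,0,0],[0,0,0],[0,0,0],[0,0,0],[0,0,0],[0,0,0],[0,0,0],[0,0,0]],"jaw":[0.8,0.8,0.8,0.8,0.8,0.8,0.8,0.4,0.4,0.4,0.4]}'; python3 -c "
from h import *
st()"
python3 -m jog '{"travel":[[0,0,0],[0,0,0],[0,0,0],[0,0,0],[0,0,0],[0,0,0]],"delta_rot":[[0,0,-0.131],[0,0,-0.131],[0,0,-0.131],[0,0,-0.131],[0,0,-0.131],[0,0,-0.131]],"jaw":[0.4,0.4,0.4,0.4,0.4,0.4]}' >/dev/null; python3 -c "
from h import *
st()"
python3 -m jog '{"travel":[[0,0,0],[0,0,0],[0,0,0],[0,0,0],[0,0,0],[0,0,0]],"delta_rot":[[0,0,-0.131],[0,0,-0.131],[0,0,-0.131],[0,0,-0.131],[0,0,-0.131],[0,0,-0.131]],"jaw":[0.4,0.4,0.4,0.4,0.4,0.4]}' >/dev/null; python3 -c "
from h import *
st(); snapshot('wrist'); st()"
python3 -m jog '{"travel":[[0,0,0],[0,0,0],[0,0,0],[0,0,0],[0,0,-0.02],[0,0,-0.04],[0,0,-0.04]],"delta_rot":[[0,0,0],[0,0,0],[0,0,0],[0,0,0],[0,0,0],[0,0,0],[0,0,0]],"jaw":[0.7,0.7,0.7,0.7,0.7,0.7,0.7]}' ; python3 -c "
from h import *
st();go(.4925,.1654,.205,97.5)
p,P,T=wrist('w4.png',(.517,-.023),('nipple_1','unit_1'))"
```

```text
time: 10.95
tcp_pos: [0.5176, -0.0229, 0.2054]
tool_rot: [0.659, 0.752, 0.0, 0.0]
contact_force: [-3.5, -0.4, 11.4]
width: 0.0425
finger_force: 62.2
t 10.95 pos [ 0.5176 -0.0229  0.2054] yawY 7.56 F [-3.5  -0.4  11.41] M [-0.133  0.895  0.021] Mtool [ 0.905 -0.014 -0.022] tau6 -0.0189 w 0.0425 ff 62.15794801712036
t 11.55 pos [ 0.5177 -0.0227  0.2054] yawY 52.92 F [-2.75  1.44  7.54] M [ 0.221  0.611 -0.006] Mtool [0.192 0.621 0.007] tau6 -2.9117 w 0.0424 ff 62.63359308242798
t 12.15 pos [ 0.5178 -0.0224  0.2054] yawY 97.96 F [-2.55  2.89  7.34] M [ 0.895  0.7   -0.018] Mtool [-0.983  0.569  0.019] tau6 -3.0476 w 0.0426 ff 62.18307852745056
t 12.2 pos [ 0.5178 -0.0225  0.2054] yawY 98.48 F [-3.56  3.37  9.35] M [ 0.874  0.529 -0.023] Mtool [-0.942  0.394  0.025] tau6 -2.4163 w 0.0425 ff 62.29778051376343
time: 12.9
tcp_pos: [0.5171, -0.0228, 0.3051]
tool_rot: [-0.066, 0.998, 0.0, -0.001]
contact_force: [0.9, -0.4, 0.8]
width: 0.0596
finger_force: 0.0
t 12.9 pos [ 0.5171 -0.0228  0.3051] yawY 97.62 F [ 0.86 -0.4   0.77] M [-0.025 -0.017 -0.027] Mtool [ 0.027 -0.013  0.027] tau6 -0.8589 w 0.0596 ff 0.0
t 12.9 pos [ 0.5171 -0.0228  0.3051] yawY 97.62 tilt [-0.0015  0.    ] travel [-0.0007  0.1898  0.1001] rz 0.0021 j [ 0.12  0.5  -0.25  1.96  0.19  0.7   1.46]
roller 3609 ((518.6655883789062, -22.70466423034668), 22.030441284179688) 0.06717356235862612
nipple_1 [([0.5109, 0.1646, 0.0729], 0.66), ([0.5355, -0.0156, 0.0704], 0.63), ([0.4978, 0.0812, 0.0653], 0.58), ([0.4918, 0.17, 0.0124], 0.27)]
unit_1 [([0.5065, 0.073, 0.0072], 0.84), ([0.5201, -0.0176, 0.0111], 0.76), ([0.4924, 0.171, 0.0103], 0.72), ([0.6212, 0.196, -0.0009], 0.25)]
```

```bash
python3 -m jog '{"travel":[[-0.0002,0.038,0],[-0.0002,0.038,0],[-0.0001,0.038,0],[-0.0001,0.038,0],[-0.0001,0.0378,0],[0,0,0],[0,0,0]],"delta_rot":[[0,0,0],[0,0,0],[0,0,0],[0,0,0],[0,0,0],[0,0,0],[0,0,0]],"jaw":[0.8,0.8,0.8,0.8,0.8,0.8,0.8]}' >/dev/null; python3 -c "
from h import *
st();go(.4925,.1654,.205,97.5)
p,P,T=wrist('w5.png',(.4925,.1654))"
```

```text
t 13.75 pos [0.4925 0.1659 0.3033] yawY 97.73 F [ 0.39 -0.44  0.37] M [-0.002 -0.046 -0.059] Mtool [ 0.008 -0.045  0.059] tau6 -0.3119 w 0.0681 ff 0.0
t 13.75 pos [0.4925 0.1659 0.3033] yawY 97.73 tilt [-0.0014 -0.0006] travel [-0.0001 -0.0005  0.0983] rz 0.004 j [-0.24  0.51 -0.26  1.96  0.2   0.7   1.08]
roller 3677 ((493.24041748046875, 165.3489227294922), 22.095151901245117) 0.0671221697711433
```

```bash
python3 -m jog '{"travel":[[0,0,0.03],[0,0,0.03],[0,0,0.03],[0,0,0.008],[0,0,0],[0,0,0],[0,0,0],[0,0,0],[0,0,0],[0,0,0]],"delta_rot":[[0,0,0],[0,0,0],[0,0,0],[0,0,0],[0,0,0],[0,0,0],[0,0,0],[0,0,0],[0,0,0],[0,0,0]],"jaw":[0.8,0.8,0.8,0.8,0.4,0.4,0.4,0.4,0.4,0.4]}' >/dev/null; python3 -c "
from h import *
st()"
python3 -m jog '{"travel":[[0,0,-0.003],[0,0,-0.003],[0,0,-0.005],[0,0,-0.01],[0,0,-0.02],[0,0,-0.03],[0,0,-0.03],[0,0,0],[0,0,0]],"delta_rot":[[0,0,0],[0,0,0],[0,0,0],[0,0,0],[0,0,0],[0,0,0],[0,0,0],[0,0,0],[0,0,0]],"jaw":[0.4,0.4,0.4,0.4,0.4,0.4,0.4,0.4,0.4]}' >/dev/null; python3 -c "
from h import *
st();go(.526,-.2495,.305,12)
p,P,T=wrist('w6.png',(.4925,.1654))
p=snapshot('top');save(p,'t6.png');print([(np.round(w(Tw(p),d['centre']),3),d['conf']) for d in mark_of('unit_3',p)])
p=snapshot('side');save(p,'s6.png')"
```

```text
t 14.8 pos [0.4932 0.1652 0.2072] yawY 97.61 F [-1.05 -3.07  8.4 ] M [-0.467  0.314 -0.035] Mtool [0.421 0.373 0.035] tau6 -0.0001 w 0.0425 ff 62.09250211715698
t 15.7 pos [0.4928 0.1652 0.3078] yawY 97.62 F [ 0.66 -0.46 -5.98] M [-0.063  0.046 -0.02 ] Mtool [0.057 0.054 0.02 ] tau6 0.1039 w 0.0426 ff 62.084187269210815
t 15.7 pos [0.4928 0.1652 0.3078] yawY 97.62 tilt [0.0013 0.0003] travel [ 0.0221 -0.4155  0.0027] rz 1.4944 j [-0.24  0.5  -0.27  1.95  0.2   0.71  1.08]
[(array([0.499, 0.068, 0.011]), 0.87), (array([ 0.52 , -0.026,  0.013]), 0.64), (array([0.371, 0.242, 0.005]), 0.47)]
```

View pics/w6.png

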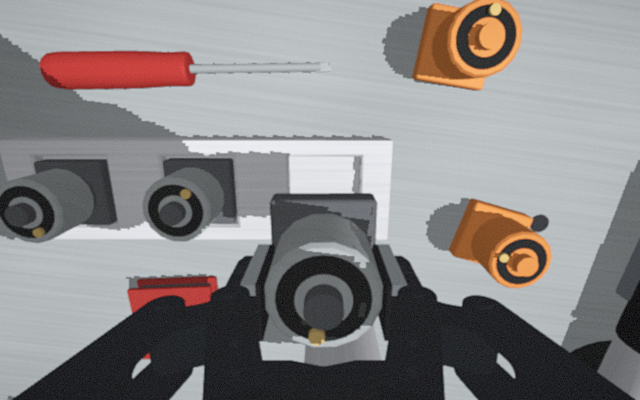

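View pics/s6.png

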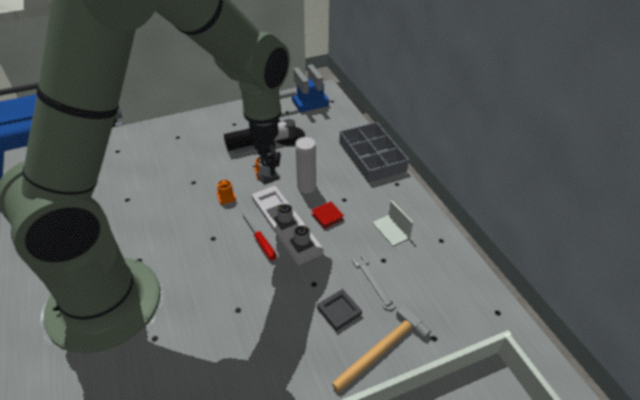

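```bash
cat >> h.py <<'E'
def foot(P,z,c):
    # visible foot top near height z, around c; yaw of its box
    m=(abs(P[...,2]-z)<.006)&(np.hypot(P[...,0]-c[0],P[...,1]-c[1])<.042)
    m=cv2.morphologyEx(m.astype(np.uint8),cv2.MORPH_OPEN,np.ones((3,3)))>0
    q=P[m]; print("foot",m.sum(),np.median(q[:,2]),cv2.minAreaRect((q[:,:2]*1000).astype(np.float32)))
    vv=np.where(m.any(1))[0]
    cols=np.where(m.any(0))[0]; top=[np.argmax(m[:,c]) for c in cols]
    E=np.array([P[t+1,c] for t,c in zip(top,cols)])[4:-4,:2]; E=E[~np.isnan(E).any(1)]
    vx,vy,x0,y0=cv2.fitLine((E*1000).astype(np.float32),cv2.DIST_HUBER,0,.01,.01).ravel()
    print("front edge yaw",np.degrees(np.arctan2(vy,vx)),"mid",(x0,y0),"ends",E[0],E[-1])
E
python3 -c "
from h import *
p,P,T=wrist('w7.png',(0,0)); foot(P,.126,(.4928,.1652))"
python3 -m jog '{"travel":[[0,-0.02,0],[0.002,-0.04,0],[0.002,-0.04,0],[0.002,-0.04,0],[0.002,-0.04,0],[0.002,-0.04,0],[0.002,-0.04,0],[0.002,-0.04,0],[0.002,-0.04,0],[0.002,-0.04,0],[0.002,-0.03,0],[0.002,-0.006,0]],"delta_rot":[[0,0,0],[0,0,0],[0,0,0],[0,0,0],[0,0,0],[0,0,0],[0,0,0],[0,0,0],[0,0,0],[0,0,0],[0,0,0],[0,0,0]],"jaw":[0.4,0.4,0.4,0.4,0.4,0.4,0.4,0.4,0.4,0.4,0.4,0.4]}' >/dev/null
python3 -c "
from h import *
st();go(.526,-.2495,.305,102)
p,P,T=wrist('w8.png',(0,0)); foot(P,.126,env.get_state()['tcp_pos'])
print([(np.round(w(T,d['centre']),4),d['conf']) for d in mark_of('block',p)])"
```

```text
foot 2813 0.12343451281803997 ((478.77197265625, 162.98480224609375), (23.142818450927734, 50.33088302612305), 8.229357719421387)
front edge yaw -82.02306 mid (np.float32(467.83948), np.float32(161.58073)) ends [0.47106392 0.13904598] [0.46473318 0.18421086]
t 17.15 pos [ 0.5256 -0.2537  0.3062] yawY 97.38 F [ 1.05  0.38 -5.64] M [-0.017 -0.017  0.014] Mtool [ 0.019 -0.015 -0.014] tau6 0.7742 w 0.0427 ff 62.34994053840637
t 17.15 pos [ 0.5256 -0.2537  0.3062] yawY 97.38 tilt [-0.0012 -0.001 ] travel [-0.0009  0.0041  0.0012] rz -0.0806 j [ 0.51  0.58 -0.23  1.79  0.18  0.79  1.89]
foot 2832 0.12338997778663749 ((511.9872741699219, -255.921630859375), (23.29483985900879, 50.24855422973633), 7.396478652954102)
front edge yaw -82.5995 mid (np.float32(501.28632), np.float32(-260.3025)) ends [ 0.50371645 -0.2799568 ] [ 0.4980827  -0.23484021]
[(array([ 0.529 , -0.2483, -0.0011]), 0.97)]
```

View pics/w8.png

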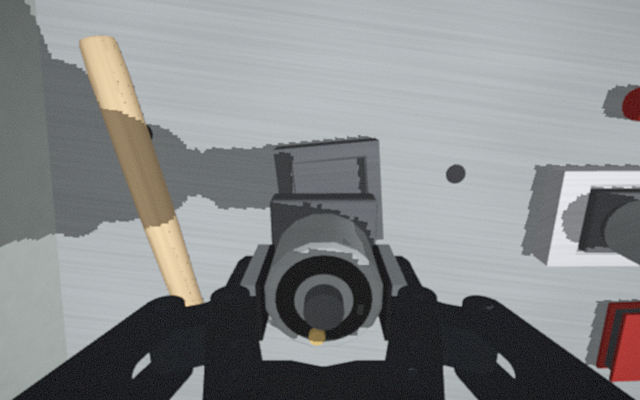

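```bash
python3 -m jog '{"travel":[[-0.0009,0.0041,0],[-0.02,0,0],[-0.02,0,0],[-0.02,0,0],[0,0,0]],"delta_rot":[[0,0,-0.0806],[0,0,0],[0,0,0],[0,0,0],[0,0,0]],"jaw":[0.4,0.4,0.4,0.4,0.4]}' >/dev/null
python3 -c "
from h import *
go(.5272,-.249,.305,102)
p,P,T=wrist('w9.png',(0,0)); foot(P,.1246,env.get_state()['tcp_pos'])
m=(abs(P[...,2]-.02)<.005)&(np.hypot(P[...,0]-.527,P[...,1]+.249)<.062)
m=cv2.morphologyEx(m.astype(np.uint8),cv2.MORPH_OPEN,np.ones((3,3)))>0
q=P[m]; print(len(q),np.median(q[:,2])); r=cv2.minAreaRect((q[:,:2]*1000).astype(np.float32)); print(r,cv2.boxPoints(r))
print([(np.round(w(T,d['centre']),4),d['conf']) for d in mark_of('block',p)])"
```

```text
t 17.75 pos [ 0.5874 -0.2299  0.3067] yawY 102.46 tilt [0.0009 0.0016] travel [ 0.0629 -0.0056  0.0017] rz 0.0081 j [ 0.45  0.65 -0.25  1.66  0.2   0.86  1.9 ]
foot 2931 0.12376140420577186 ((574.25439453125, -233.0091552734375), (23.511219024658203, 50.047767639160156), 12.77645206451416)
front edge yaw -77.43452 mid (np.float32(563.33386), np.float32(-235.36133)) ends [ 0.56775551 -0.2575069 ] [ 0.55853904 -0.21303248]
6739 0.02049660133748732
((527.2952270507812, -248.5874481201172), (78.04817199707031, 78.29730224609375), 12.35846996307373) [[ 480.7965  -218.69818]
 [ 497.55432 -295.18115]
 [ 573.79395 -278.4767 ]
 [ 557.03613 -201.99374]]
[(array([ 0.5263, -0.2493, -0.0011]), 0.87), (array([ 0.5191, -0.0197,  0.0333]), 0.32)]
```

View pics/w9.png

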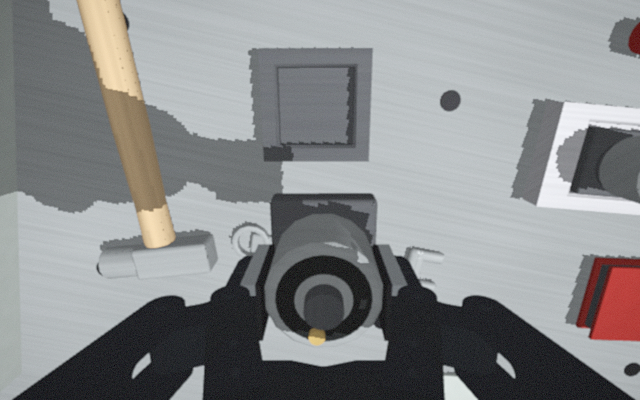

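```bash
python3 -m jog '{"travel":[[0.02,-0.002,0],[0.02,-0.002,0],[0.0228,-0.0013,0],[0,0,0.02],[0,0,0.03],[0,0,0.025],[0,0,0.007],[0,0,0],[0,0,0]],"delta_rot":[[0,0,0],[0,0,0],[0,0,0],[0,0,0],[0,0,0],[0,0,0],[0,0,0],[0,0,0],[0,0,0]],"jaw":[0.4,0.4,0.4,0.4,0.4,0.4,0.4,0.4,0.4]}' >/dev/null
python3 -c "
from h import *
st();go(.5273,-.2486,.2072,102.36)
p,P,T=wrist('w10.png',(0,0)); foot(P,.039,env.get_state()['tcp_pos'])
m=(abs(P[...,2]-.02)<.004)&(np.hypot(P[...,0]-.527,P[...,1]+.249)<.062)
m=cv2.morphologyEx(m.astype(np.uint8),cv2.MORPH_OPEN,np.ones((3,3)))>0
q=P[m]; r=cv2.minAreaRect((q[:,:2]*1000).astype(np.float32)); print(r)"
```

```text
t 18.75 pos [ 0.5252 -0.2515  0.2262] yawY 102.25 F [ 0.52  0.41 -4.31] M [ 0.031 -0.032 -0.018] Mtool [-0.023 -0.038  0.018] tau6 -0.0228 w 0.0426 ff 62.17041492462158
t 18.75 pos [ 0.5252 -0.2515  0.2262] yawY 102.25 tilt [ 0.0008 -0.0004] travel [-0.0026  0.0024  0.019 ] rz -0.0019 j [ 0.5   0.7  -0.22  1.83  0.24  0.63  1.92]
foot 3223 0.04319134911164291 ((512.3358764648438, -254.7066192626953), (23.973094940185547, 50.147151947021484), 12.42212963104248)
front edge yaw -77.72336 mid (np.float32(502.67133), np.float32(-264.36484)) ends [ 0.50661305 -0.28024263] [ 0.49634449 -0.23405663]
((513.4959106445312, -251.7928466796875), (50.9788818359375, 78.40106201171875), 12.199637413024902)
```

View pics/w10.png

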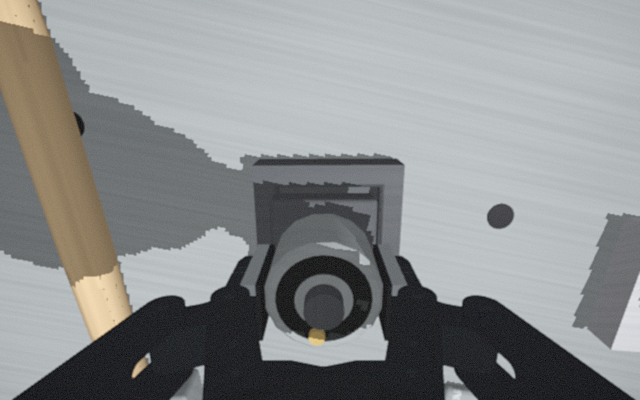

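```bash
python3 -m jog '{"travel":[[-0.0023,0.0023,0],[0,0,0],[0,0,0.003],[0,0,0]],"delta_rot":[[0,0,0],[0,0,0],[0,0,0],[0,0,0]],"jaw":[0.4,0.4,0.4,0.4]}' >/dev/null
python3 -c "
from h import *
st();go(.527,-.2488,.2072,102.36)"
```

```text
t 19.2 pos [ 0.5267 -0.2487  0.222 ] yawY 102.25 F [ 0.68  0.03 -4.53] M [0.012 0.02  0.005] Mtool [-0.016  0.017 -0.005] tau6 -0.0369 w 0.0425 ff 62.1714448928833
t 19.2 pos [ 0.5267 -0.2487  0.222 ] yawY 102.25 tilt [-0.0003  0.0001] travel [-0.0003 -0.0002  0.0148] rz -0.0019 j [ 0.49  0.71 -0.22  1.83  0.25  0.63  1.91]
```

```bash
python3 -m jog '{"travel":[[0,0,0.002],[0,0,0.002],[0,0,0.002],[0,0,0.001],[0,0,0]],"delta_rot":[[0,0,0],[0,0,0],[0,0,0],[0,0,0],[0,0,0]],"jaw":[0.4,0.4,0.4,0.4,0.4]}' >/dev/null
python3 -c "
from h import *
st()"
python3 -m jog '{"travel":[[0,0,0.002],[0,0,0.002],[0,0,0.001],[0,0,0]],"delta_rot":[[0,0,0],[0,0,0],[0,0,0],[0,0,0]],"jaw":[0.4,0.4,0.4,0.4]}' >/dev/null
python3 -c "
from h import *
st()"
```

```text
t 19.7 pos [ 0.5267 -0.2487  0.215 ] yawY 102.25 F [-0.55  0.65 -5.04] M [0.032 0.03  0.018] Mtool [-0.038  0.023 -0.018] tau6 -0.0176 w 0.0429 ff 62.17142343521118
t 20.1 pos [ 0.5267 -0.2487  0.21  ] yawY 102.25 F [ 0.06 -0.3  -5.78] M [ 0.021  0.015 -0.007] Mtool [-0.024  0.011  0.007] tau6 -0.0175 w 0.0425 ff 62.17129111289978
```

Entered freely (foot about 3 mm above floor). Continue to contact.

```bash
python3 -m jog '{"travel":[[0,0,0.001],[0,0,0.001],[0,0,0.0005],[0,0,0]],"delta_rot":[[0,0,0],[0,0,0],[0,0,0],[0,0,0]],"jaw":[0.4,0.4,0.4,0.4]}' >/dev/null
python3 -c "
from h import *
st()"
python3 -m jog '{"travel":[[0,0,0.0005],[0,0,0]],"delta_rot":[[0,0,0],[0,0,0]],"jaw":[0.4,0.4]}' >/dev/null
python3 -c "
from h import *
st()"
```

```text
t 20.5 pos [ 0.5267 -0.2488  0.2076] yawY 102.25 F [-0.41  0.12 -5.42] M [ 0.044 -0.091 -0.017] Mtool [-0.024 -0.098  0.017] tau6 -0.0085 w 0.0426 ff 62.171080112457275
t 20.7 pos [ 0.5268 -0.2487  0.2073] yawY 102.25 F [-0.31 -0.35 -2.93] M [ 0.062  0.105 -0.003] Mtool [-0.083  0.09   0.003] tau6 -0.0061 w 0.0424 ff 62.89819836616516
```

```bash
python3 -m jog '{"travel":[[0,0,0.0005],[0,0,0]],"delta_rot":[[0,0,0],[0,0,0]],"jaw":[0.4,0.4]}' >/dev/null
python3 -c "
from h import *
st()"
```

```text
t 20.9 pos [ 0.5268 -0.2487  0.2073] yawY 102.25 F [-4.24  0.97  6.65] M [ 0.398  0.785 -0.01 ] Mtool [-0.556  0.683  0.01 ] tau6 -0.0008 w 0.0429 ff 63.96149039268494
```

Seated on the floor with about 11 N of support. Release, retreat, and check.

```bash
python3 -m jog '{"travel":[[0,0,0],[0,0,0],[0,0,0],[0,0,0],[0,0,-0.02],[0,0,-0.04],[0,0,-0.04],[0,0,-0.04],[0,0,0],[0,0,0]],"delta_rot":[[0,0,0],[0,0,0],[0,0,0],[0,0,0],[0,0,0],[0,0,0],[0,0,0],[0,0,0],[0,0,0],[0,0,0]],"jaw":[0.75,0.75,0.75,0.75,0.75,0.75,0.75,0.75,0.75,0.75]}'
python3 -c "
from h import *
p,P,T=wrist('w11.png',(.527,-.249),('unit_1',))
m=(P[...,2]>.068)&(P[...,2]<.09)&(np.hypot(P[...,0]-.527,P[...,1]+.249)<.006);print('stud z',np.median(P[m][:,2]))"
```

```text
time: 21.9
tcp_pos: [0.5268, -0.2488, 0.3476]
tool_rot: [-0.107, 0.994, -0.001, 0.001]
contact_force: [0.0, 0.4, -1.3]
width: 0.0642
finger_force: 0.0
roller 2606 ((527.0701904296875, -249.08395385742188), 22.08368492126465) 0.06720744436495024
unit_1 [([0.521, -0.0209, 0.0114], 0.79), ([0.5258, -0.2421, 0.0138], 0.76)]
stud z 0.07469233170266683
```

View pics/w11.png

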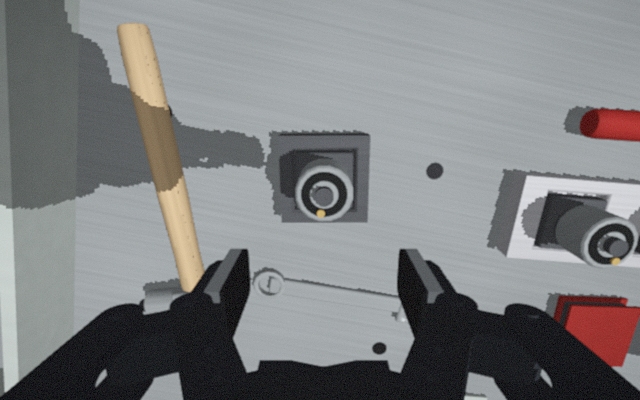

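The unit stands upright in the block at pixel (322,190). Its roller top reads 67 mm, the same as when it stood in the bar, so it is fully home. The other items in view look undisturbed.

```bash
python3 -c "
from h import *
print(env.close_job())"
```

```text
the job is handed in; nothing more can be done
None
```

I turned all three rollers where they stood: the one in the bar's left-hand (+y) pocket dragged at about 0.25 N m, the other two at about 0.02 N m. I set the dragging unit fully home in the return block, released it, left the two sound units in the bar, and handed the job in at about 22 s.

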